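Slide a sample holder under the drag spring of an analyser stage

TASK

Load the pellet sample holder: press down firmly with the fingertips on the black ribbed thumb pad at its near end so that the sprung table gives way, and keep pressing while you push the holder forward under the crossbar and its leaf spring until it stops at the end of its channel. Then press the green start key on the measuring head right down and let it go. Only press and push, never lift the holder, do not press the key before the holder is home, and leave the petri dish, the forceps and the small bottle where they are.

Things in the scene. Friction and masses are not known exactly. Their poses are not given: they have to be found in the camera images.
- stage: Fixed sample stage of a bench analyser, 294 x 126 mm, grey and white, yawed -0.2 to 0.25 rad. Origin on the bench under the channel; x = loading direction along the channel, y left, z up; covers x -166 to 128 mm. White side rails (tops z = 34 mm) bound a 53 mm wide channel. White measuring head from x = 56 mm on, top z = 92 mm, with a tunnel for the holder; stop inside at x = 85 mm.
- bar_mid (a point): Middle of the lower front edge of the dark steel crossbar over the channel, at stage x = 0, z = 38 mm. The bar is 12 mm deep in x and 98 mm wide, its screw heads reach z = 51 mm. From its back a forked leaf spring slopes down to z = 33 mm at stage x = 45 mm.
- holder: Loose blue metal sample holder, flat bar 130 x 50 x 12 mm, 0.14 kg, in the channel with 1.5 mm play each side. Origin: centre of underside; x = loading direction, z up. Round orange-brown pellet near its far end. Starts on the raised table, underside at z = 30 mm, top at 42 mm (4 mm too high for the bar), far end 10 to 25 mm short of the bar. Home: far end on the stop, origin at stage x = 20 mm.
- thumb_pad (a point): Centre of the black ribbed thumb pad on the holder's near end (holder x = -50 mm, z = 12 mm); the pad is 30 mm long, 50 mm wide. 15 mm ahead of this point a black ridge, 6 mm thick and 6 mm high, crosses the holder: a fingertip on the pad can push forward against it. Axes as the holder.
- leaf (a joint): How far the forked leaf spring is lifted, rad: 0 hanging free, about 0.1 to 0.17 with the holder under it; it presses on the holder with 3 to 8 N.
- start_key (a joint): Travel of the round green start key, m: 0 up, 0.005 fully down; a spring of about 4 N brings it up again.
- start_key_top (a point): Centre of the top of the green start key (22 mm across) on top of the measuring head, on its right side.
- petri_dish: Clear petri dish with lid, 60 mm across, 15 mm high, left of the stage; origin under its centre. Leave alone.
- forceps: Steel forceps, 132 mm long, lying left of the stage; origin under the centre. Leave alone.
- vial_c: Small brown bottle with a black cap, 27 mm across, 55 mm high, standing right of the stage; origin under its centre. Leave alone.
- table (a joint): How far the sprung white table under the holder is pressed down, m: 0 up, 0.007 fully down on its stop. About 5 N to start it, 11 N at 4 mm (where the holder just clears the crossbar), 16 N at 7 mm; press 5 to 7 mm while sliding. It stays level. With the holder under the bar it stays about 4 mm down by itself.
Not all that is in view belongs to the job. Of the things that look like the holder, the larger one is meant.

How it is judged:
By the outcome, as a careful person would: the job done as asked, in the order asked, and still so for the second after the job is handed in, with the robot touching nothing.
It also fails if it takes over 42 s, if anything falls off the work surface, if the arm or the gripper's body presses on something with over 40 N, if the wrist force passes 120 N, or if a joint passes its speed limit or range.

ROBOT

A 6-joint arm with a two-finger parallel gripper is mounted at the origin on a cart in front of the work surface, level with it; the furniture and walls round the work are solid. World frame = base frame: x ahead of the robot, y to its left, z up, the work surface at z = 0. Lengths are in m, angles in degrees, forces in N, time in s.
With the tool pointing down it reaches from about 0.325 to 0.85 m from the base axis. Payload 15.5 kg.
Tool frame: the origin (TCP) lies at the very end of the fingers, on their centre line; the grasp point (between the pads) lies arm.grip_depth behind it (arm.grip_depth is the distance from the TCP to the grasp point, in m); z points along the fingers, y is the direction in which the jaws open and shut (so a half turn about z gives the same grasp; the last joint's range is limited). The gripper opens to 91 mm and grips with 3 to 60 N. Pads are 32 mm wide; open, the fingers measure 118 mm over their backs; the gripper's body (76 mm by 178 mm) begins 60 mm behind the grasp point.
Start: joints at [-76.117, 28.281, 77.091, -0, 74.628, -5.472], TCP at [0.207, -0.59, 0.214] pointing down, gripper open.
Joint ranges: [-166.48, 166.48], [-47.26, 123.95], [12.59, 153.08], [-70.14, 250.14], [6.76, 159.57], [-176.63, 176.63]. Speed limits (degrees/s): [108.29, 108.29, 147.25, 172.46, 172.46, 172.46].

INTERFACE

Orientations are given as a 3x3 rotation matrix whose columns are the frame's x, y, z axes.
In Python, from rig import arm gives the robot as it stands. Calls block until the motion is done:
- arm.move_to(position, orientation): joint-space move of the TCP to a pose.
- arm.move_l(position, orientation=None, feed=0.15): straight line of the TCP; orientation=None keeps the orientation; feed is the mean speed in m/s.
- arm.move_joints(angles): joint-space move.
- arm.grip(opening): finger opening in m; the grip force is fixed at half the most; returns when the fingers have stopped.
- arm.sleep(seconds).
- arm.solve_ik(position, orientation): joint angles nearest the present ones, or None.
- arm.snapshot(name): name is "scene" or "top" or "wrist"; returns the picture (480x640x3 uint8, red, green, blue); there is no depth.
- arm.get_calibration(name): a dict with "intrinsics" (3x3 intrinsics, pixels), "k1" (the pictures are not rectified: a ray, as slopes to the right and down, at radius r is drawn at 1 + k1 r^2 times it, then the intrinsics apply), "cam_to_world" (4x4, takes a point from camera to world coordinates). Camera axes: x right, y down, z forward; pixel columns grow to the right and rows downward; lengths in m; the calibration is good to about 2 mm. A picture is of the moment at which its call begins: read the wrist's pose just before it. get_calibration takes no time and is no camera call; for the wrist camera it gives the pose at the moment of the call.
A pose or a line that the arm cannot do raises arm.Unreachable and nothing moves.
- arm.sign_off(): hands the job in, once; it reports no verdict.
Readings, each from a call of its own:
- arm.current_t(): time.
- arm.current_joint_positions(): joint angles.
- arm.current_dq(): joint speeds.
- arm.current_tau(): joint torques, N m.
- arm.current_ee_pos(): TCP position.
- arm.current_tool_rot(): TCP orientation.
- arm.current_force(): force on the tool from outside, world axes, zero at the start.
- arm.current_torque(): the same for the moment, N m.
- arm.current_width(): finger opening in m.
Only numpy, scipy, OpenCV 4.12 (cv2) and the standard library are available. Lean on these libraries where they do the work, as an engineer would, in place of code of your own. Each camera call takes 0.05 s, during which the arm holds its last target.

## Working session

There is one attempt and no reset: what is moved stays moved. The work goes in short steps, each a Python script; the robot and the scene stay as the last script left them, time stands still between calls to the robot, and variables do not carry over. Pictures are saved under pics/ and viewed, and the job is handed in when it is done.

```bash
ls; mkdir -p pics; python3 - <<'E'
from rig import arm
import cv2, numpy as np
for n in ("scene","top"):
    im=arm.snapshot(n); cv2.imwrite(f"pics/{n}0.png",im[:,:,::-1])
    c=arm.get_calibration(n); print(n,c["intrinsics"],c["k1"],c["cam_to_world"])
print(arm.current_t(),arm.grip_depth,arm.current_tool_rot())
E
```

```text
pics
scene [[622.57423171   0.         327.11213299]
 [  0.         622.57423171 251.51930188]
 [  0.           0.           1.        ]] -0.08003117744127299 [[-0.60818501 -0.34830356  0.71329911 -0.19266329]
 [-0.79368678  0.25196575 -0.55369175  0.77060383]
 [ 0.01312586 -0.9028831  -0.42968573  0.5578084 ]
 [ 0.          0.          0.          1.        ]]
top [[615.70861353   0.         323.71121233]
 [  0.         615.70861353 233.85896936]
 [  0.           0.           1.        ]] 0.00608591551395699 [[-2.19931654e-02 -9.90875011e-01  1.32977490e-01  4.30165495e-01]
 [-9.99751693e-01  2.22745660e-02  6.28726579e-04  1.74618705e-01]
 [-3.58500533e-03 -1.32930643e-01 -9.91118859e-01  1.24068716e+00]
 [ 0.00000000e+00  0.00000000e+00  0.00000000e+00  1.00000000e+00]]
0.1 0.0188 [[ 9.43476984e-01  3.31437944e-01 -2.63411123e-04]
 [ 3.31438033e-01 -9.43476399e-01  1.05564772e-03]
 [ 1.01359531e-04 -1.08328379e-03 -9.99999408e-01]]
```

View pics/scene0.png

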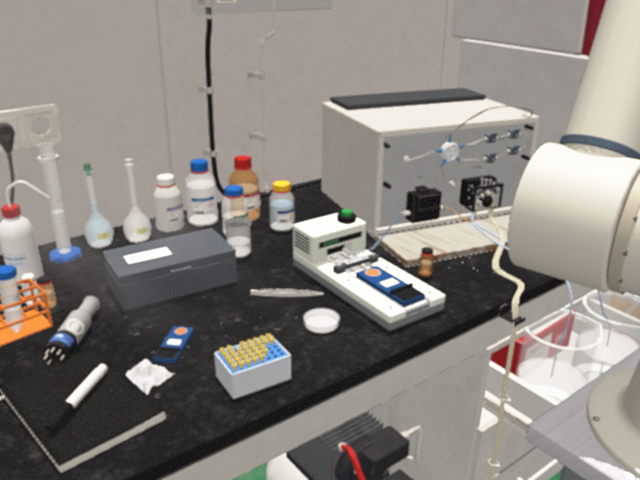

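View pics/top0.png

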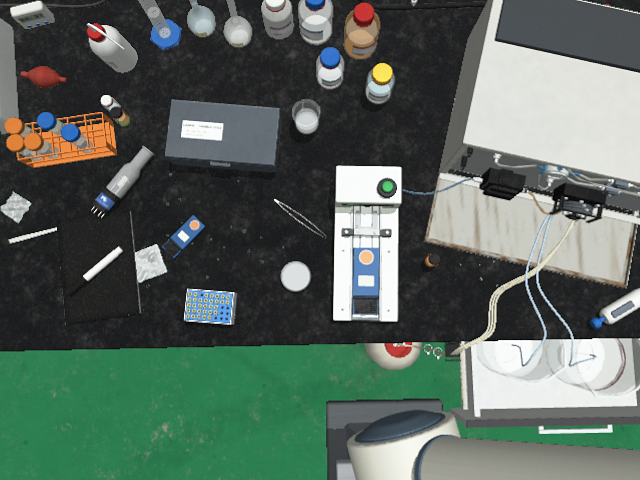

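Holder candidates in the top view are the one in the stage channel at (366,282) and a smaller one loose on the bench at (186,234). The one in the channel is larger and has the crossbar ahead of it, so it fits the description. I'll confirm that in an enlarged crop.

```bash
python3 - <<'E'
import cv2
im=cv2.imread("pics/top0.png")
cv2.imwrite("pics/crop1.png",cv2.resize(im[160:330,265:445],None,fx=3.5,fy=3.5,interpolation=cv2.INTER_CUBIC)[:600])
im=cv2.imread("pics/scene0.png")
cv2.imwrite("pics/crop2.png",cv2.resize(im[200:335,270:450],None,fx=4.4,fy=4.4,interpolation=cv2.INTER_CUBIC))
E
```

```text
(no output)
```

View pics/crop1.png

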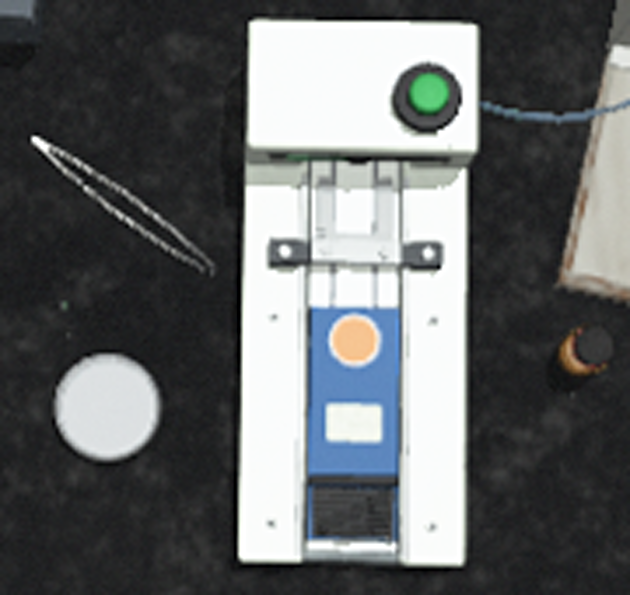

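View pics/crop2.png

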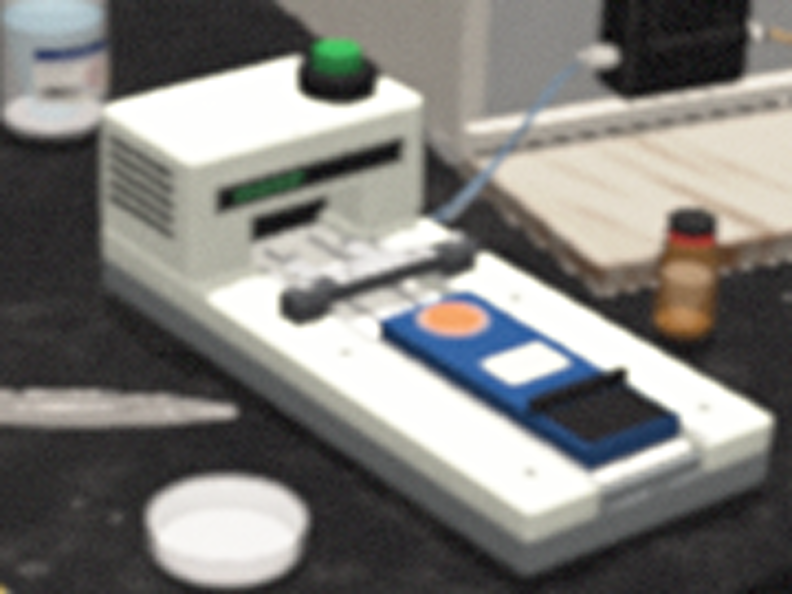

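The crops confirm it. The holder with the black ribbed pad (crop1 (352,512)), its ridge (350,480) and the pellet sits in the channel short of the crossbar. The green key is at (430,93) and the look-alike lies loose elsewhere. Next I'll work out the positions.

```bash
cat > h.py <<'E'
import numpy as np, cv2
from scipy.optimize import least_squares
def proj(P,c):
    T=np.linalg.inv(c["cam_to_world"]); p=np.asarray(P)@T[:3,:3].T+T[:3,3]
    s=p[:,:2]/p[:,2:]; s=s*(1+c["k1"]*(s**2).sum(1,keepdims=True))
    K=c["intrinsics"]; return s*[K[0,0],K[1,1]]+K[:2,2]
def back(uv,z,c):
    K=c["intrinsics"]; D=np.array([c["k1"],0,0,0,0.])
    s0=(np.asarray(uv)-K[:2,2])/[K[0,0],K[1,1]]; s=s0.copy()
    for _ in range(20): s=s0/(1+c["k1"]*(s**2).sum())
    d=c["cam_to_world"][:3,:3]@np.r_[s,1]; o=c["cam_to_world"][:3,3]
    return o+d*(z-o[2])/d[2]
def st2w(p,P): 
    x,y,a=p; P=np.atleast_2d(P); c,s=np.cos(a),np.sin(a)
    return np.c_[x+c*P[:,0]-s*P[:,1],y+s*P[:,0]+c*P[:,1],P[:,2]]
E
python3 - <<'E'
from rig import arm
from h import *
ct=arm.get_calibration("top"); cs=arm.get_calibration("scene")
pt=lambda u,v:np.array([265+u/3.5-.36,160+v/3.5-.36])
ps=lambda u,v:np.array([270+u/4.4-.39,200+v/4.4-.39])
obs=[((-.166,.063,.034),pt(238,560)),((-.166,-.063,.034),pt(466,566)),((.128,.063,.092),pt(247,20)),((.128,-.063,.092),pt(479,24)),
((.056,.063,.092),pt(247,148)),((.056,-.063,.092),pt(477,153)),((0,.0,.038),pt(357,264))]
sobs=[((.056,.063,.092),ps(190,165)),((.128,.063,.092),ps(105,105)),((.056,-.063,.092),ps(420,98)),((-.166,.063,.034),ps(525,528)),((-.166,-.063,.034),ps(772,425))]
f=lambda p:np.r_[(proj(st2w(p,[o[0] for o in obs]),ct)-[o[1] for o in obs]).ravel(),(proj(st2w(p,[o[0] for o in sobs]),cs)-[o[1] for o in sobs]).ravel()]
r=least_squares(f,[.4,.1,0],loss="soft_l1"); p=r.x; print(p,f(p).reshape(-1,2).round(1))
for n,cc,uv,z in [("padc",ct,pt(352,512),.042),("farL",ct,pt(308,307),.042),("farR",ct,pt(398,308),.042),("ridge",ct,pt(350,480),.048),("nearend",ct,pt(352,542),.042),("key",ct,pt(431,92),.108),("key s",cs,ps(337,50),.108)]:
    w=back(uv,z,cc); a=p[2]; d=w[:2]-p[:2]; print(n,w.round(4),"stage",(d@[np.cos(a),np.sin(a)]).round(4),(d@[-np.sin(a),np.cos(a)]).round(4))
E
```

```text
[ 0.58642216  0.09268231 -0.04483556] [[-0.7  0.2]
 [-0.8 -0. ]
 [ 0.3 -0.7]
 [-0.  -0.4]
 [-0.5 -0.2]
 [ 0.3 -0.1]
 [-0.9  0.4]
 [ 0.3 -0.3]
 [-1.2  0.5]
 [ 2.2  0.4]
 [ 0.7 -2.7]
 [ 0.7 -0.7]]
padc [0.4487 0.0983 0.042 ] stage -0.1379 -0.0006
farL [0.5631 0.1193 0.042 ] stage -0.0245 0.0256
farR [0.5614 0.069  0.042 ] stage -0.024 -0.0248
ridge [0.4661 0.0992 0.048 ] stage -0.1205 0.0011
nearend [0.4322 0.0988 0.042 ] stage -0.1543 -0.0008
key [0.6701 0.0533 0.108 ] stage 0.0853 -0.0356
key s [0.6783 0.0488 0.108 ] stage 0.0938 -0.0397
```

```bash
cat >> h.py <<'E'
P=np.array([0.58642,0.09268,-0.04484])
def R():
    c,s=np.cos(P[2]),np.sin(P[2]); return np.array([[c,s,0],[s,-c,0],[0,0,-1.]])
def W(x,y,z): return st2w(P,[x,y,z])[0]
def S(w):
    c,s=np.cos(P[2]),np.sin(P[2]); d=np.asarray(w)[:2]-P[:2]; return np.array([d@[c,s],d@[-s,c],w[2]])
E
python3 - <<'E'
from rig import arm
from h import *
ct=arm.get_calibration("top"); cs=arm.get_calibration("scene")
uv=np.array([265+431/3.5-.36,160+93/3.5-.36]); us=np.array([270+337/4.4-.39,200+47/4.4-.39])
r=least_squares(lambda w:np.r_[proj([w],ct)[0]-uv,proj([w],cs)[0]-us],[.67,.05,.1]); print(r.x,S(r.x),r.fun)
arm.grip(0.0)
arm.move_to(W(-.1475,0,.10),R())
t=arm.current_t(); c=arm.get_calibration("wrist"); np.save("cw.npy",np.r_[c["cam_to_world"].ravel(),c["intrinsics"].ravel(),c["k1"]])
cv2.imwrite("pics/w1.png",arm.snapshot("wrist")[:,:,::-1])
print(t,arm.current_width(),S(arm.current_ee_pos()),arm.current_force())
for x in (-.03,.0853): print(arm.solve_ik(W(x,-.0,.1),R()))
E
```

```text
[0.66916181 0.05477624 0.11364004] [ 0.08435768 -0.03415676  0.11364004] [-0.49907517 -0.41684127  0.67053153  0.0617493 ]
4.0667 0.0004434426460076919 [-0.14711934 -0.00043245  0.10004755] [-0.17807959  0.74758089  0.64962611]
[ 3.52847649e+00  3.12903496e+01  9.29902243e+01 -2.54444375e-14
  5.57194261e+01  9.60976192e+01]
[ 2.48943705e+00  3.89509191e+01  7.58100516e+01 -2.54444375e-14
  6.52390294e+01  9.50585798e+01]
```

View pics/w1.png

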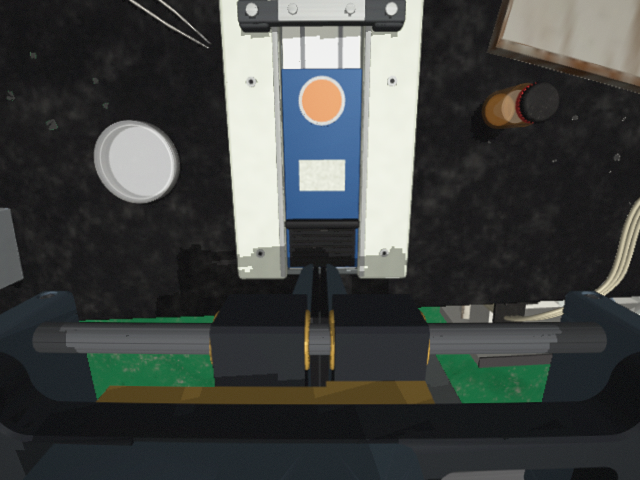

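The wrist view shows the holder's far edge at row 70, the ridge at (322,223), the pad at (323,243) and the closed fingertips at (319,268), centred on the pad. I'll check the ridge and edges numerically, then press.

```bash
python3 - <<'E'
from h import *
a=np.load("cw.npy"); c=dict(cam_to_world=a[:16].reshape(4,4),intrinsics=a[16:25].reshape(3,3),k1=a[25])
for n,uv,z in [("farL",(283,69),.042),("farR",(361,69),.042),("ridgefront top",(322,220),.048),("ridge rear top",(322,227),.048),("L",(286,215),.042),("R",(360,215),.042),("barL",(238,25),.045),("barR",(405,25),.045),("stageNL",(239,278),.034),("stageNR",(407,277),.034),("barfront",(322,25),.038)]:
    print(n,S(back(uv,z,c)).round(4))
E
```

```text
farL [-0.024   0.0212  0.042 ]
farR [-0.024  -0.0266  0.042 ]
ridgefront top [-0.1173 -0.0027  0.048 ]
ridge rear top [-0.1221 -0.0027  0.048 ]
L [-0.1151  0.0218  0.042 ]
R [-0.1152 -0.0287  0.042 ]
barL [-0.0004  0.0468  0.045 ]
barR [-0.0005 -0.0516  0.045 ]
stageNL [-0.1644  0.059   0.034 ]
stageNR [-0.1638 -0.0662  0.034 ]
barfront [ 0.0014 -0.0027  0.038 ]
```

```bash
python3 - <<'E'
from rig import arm
from h import *
y=-.0015; x=-.1475
arm.move_l(W(x,y,.046),R(),feed=.08)
f0=arm.current_force(); print("f0",f0)
for z in (.043,.042,.041,.040,.039,.038,.037,.036,.0355):
    arm.move_l(W(x,y,z),R(),feed=.03)
    f=arm.current_force()-f0; print(z,S(arm.current_ee_pos())[2].round(4),f.round(1))
    if f[2]>14.5: break
print(arm.current_t())
cv2.imwrite("pics/w2.png",arm.snapshot("wrist")[:,:,::-1]);cv2.imwrite("pics/s2.png",cv2.resize(arm.snapshot("scene")[200:335,270:450,::-1],None,fx=4.4,fy=4.4,interpolation=cv2.INTER_CUBIC))
E
```

```text
f0 [-0.48409522  0.5899205   0.72605975]
0.043 0.0431 [-0.2 -1.1  0.2]
0.042 0.0421 [-0.2 -1.   2.5]
0.041 0.041 [ 0.9 -0.4  3.5]
0.04 0.0401 [-0.1 -0.7  5.5]
0.039 0.0391 [ 0.4 -0.7  7.1]
0.038 0.0382 [-0.3 -1.2  8.4]
0.037 0.0372 [-0.6 -0.7 10.5]
0.036 0.0362 [-1.1 -1.1 11.4]
0.0355 0.0358 [-0.8  0.1 11.7]
7.1917
```

View pics/w2.png

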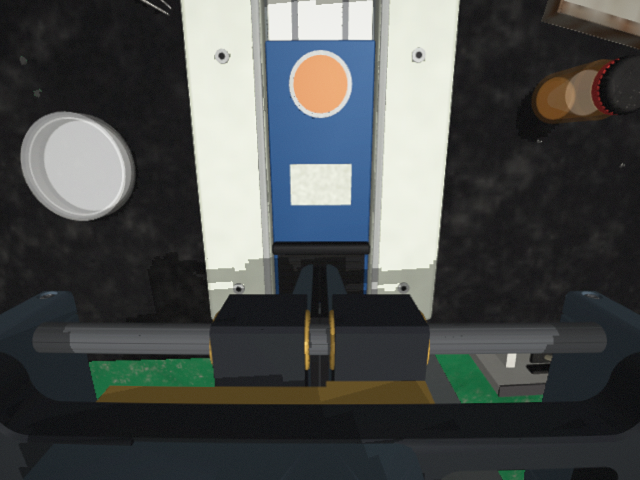

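View pics/s2.png

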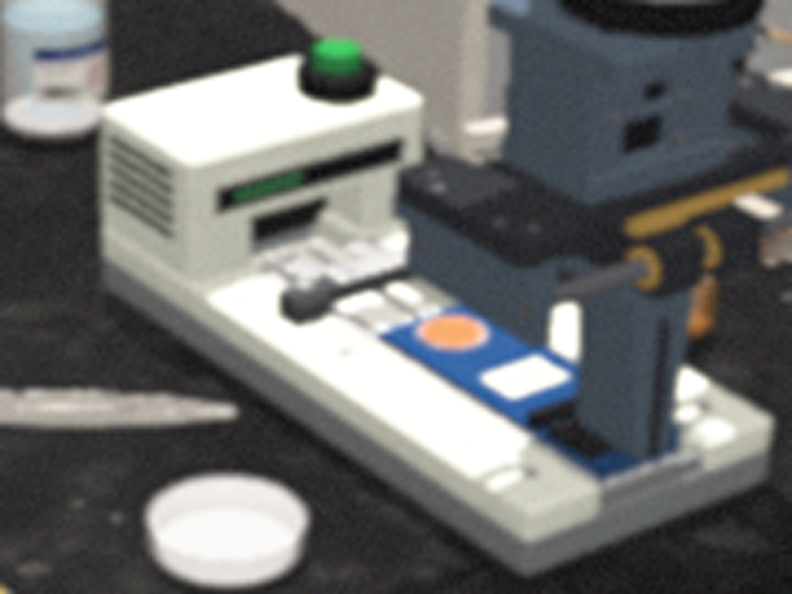

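```bash
python3 - <<'E'
from rig import arm
from h import *
y=-.0015; x=-.1475
print("cam",S(arm.get_calibration("wrist")["cam_to_world"][:3,3]))
f0=np.array([-.4,.2,.7])
for z in (.035,.0345,.034):
    arm.move_l(W(x,y,z),R(),feed=.02); arm.sleep(.1)
    f=arm.current_force()-f0; print(z,S(arm.current_ee_pos())[2].round(4),f.round(1))
    if f[2]>12.8: break
print(arm.current_t())
E
```

```text
cam [-0.06933659 -0.0017833   0.20679262]
0.035 0.0353 [-1.3 -0.8 12.1]
0.0345 0.0348 [-0.4 -0.3 13.5]
7.9917
```

```bash
python3 - <<'E'
from rig import arm
from h import *
y=-.0015; z=.0345
f0=np.array([-.4,.2,.7])
for x in (-.1455,-.1435,-.1415,-.1395,-.1375,-.1345):
    arm.move_l(W(x,y,z),R(),feed=.02)
    f=arm.current_force()-f0; print(x,S(arm.current_ee_pos()).round(4),f.round(1))
    if f[0]<-18 or f[2]>25: break
print(arm.current_t())
cv2.imwrite("pics/w3.png",arm.snapshot("wrist")[:,:,::-1])
E
```

```text
-0.1455 [-0.1453 -0.0015  0.0349] [-1.5 -0.1 13.6]
-0.1435 [-0.1433 -0.0015  0.0348] [-1.5 -0.7 12.5]
-0.1415 [-0.1413 -0.0015  0.0349] [-2.  -0.7 14.7]
-0.1395 [-0.1393 -0.0015  0.0349] [-1.8 -0.4 13.9]
-0.1375 [-0.1373 -0.0015  0.0349] [-1.4 -0.3 14.9]
-0.1345 [-0.1342 -0.0015  0.0349] [-0.3 -0.8 13.7]
9.5417
```

View pics/w3.png

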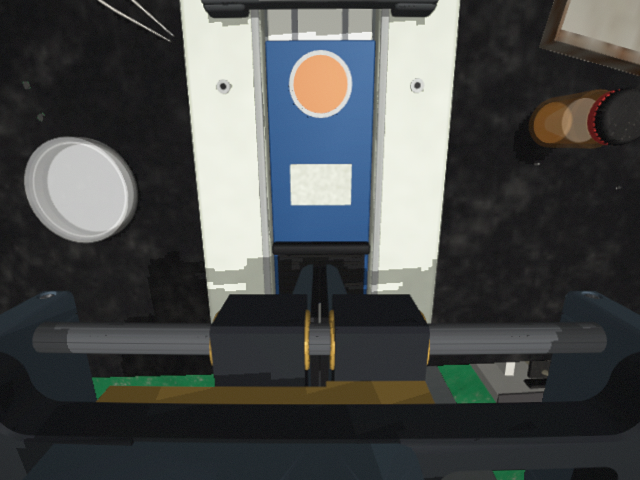

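The holder is riding with the fingertips: its far edge is still at row 40 and the ridge at row 247, the same as before, while the crossbar (row 8) comes nearer. I'll go on under the bar.

```bash
python3 - <<'E'
from rig import arm
from h import *
y=-.0015; z=.0345
f0=np.array([-.4,.2,.7])
for x in np.arange(-.131,-.095,.004):
    arm.move_l(W(x,y,z),R(),feed=.025)
    f=arm.current_force()-f0; print(x.round(4),S(arm.current_ee_pos()).round(4),f.round(1))
    if f[0]<-15 or f[2]>25: break
print(arm.current_t())
cv2.imwrite("pics/w4.png",arm.snapshot("wrist")[:,:,::-1])
E
```

```text
-0.131 [-0.1306 -0.0015  0.0349] [-0.1  1.2 14.1]
-0.127 [-0.1265 -0.0015  0.0349] [-1.2 -0.7 14. ]
-0.123 [-0.1225 -0.0015  0.035 ] [-0.8 -1.5 13.9]
-0.119 [-0.1185 -0.0015  0.035 ] [-1.6 -0.4 13.9]
-0.115 [-0.1145 -0.0015  0.035 ] [-0.9 -0.5 14.9]
-0.111 [-0.1105 -0.0015  0.035 ] [-0.5 -1.4 14.5]
-0.107 [-0.1065 -0.0014  0.035 ] [-0.  -0.2 15.2]
-0.103 [-0.1025 -0.0015  0.035 ] [ 0.7 -0.6 15.5]
-0.099 [-0.0985 -0.0015  0.035 ] [ 0.4 -0.6 14.8]
12.35
```

View pics/w4.png

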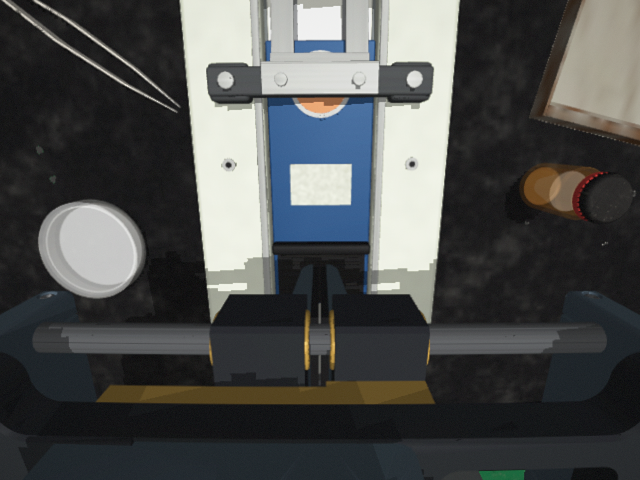

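The holder's far end (row 40) is past the bar (rows 65-100) and the ridge is still at row 247, so there's no slip. I'll carry on towards the stop.

```bash
python3 - <<'E'
from rig import arm
from h import *
y=-.0015; z=.0345
f0=np.array([-.4,.2,.7])
for x in list(np.arange(-.095,-.045,.004))+list(np.arange(-.044,-.026,.0015)):
    arm.move_l(W(x,y,z),R(),feed=.03)
    f=arm.current_force()-f0; print(x.round(4),S(arm.current_ee_pos()).round(4),f.round(1))
    if f[0]<-12 or f[2]>25: break
print(arm.current_t())
cv2.imwrite("pics/w5.png",arm.snapshot("wrist")[:,:,::-1])
E
```

```text
-0.095 [-0.0944 -0.0014  0.035 ] [-0.2 -0.6 14.8]
-0.091 [-0.0904 -0.0015  0.035 ] [-0.4  0.  14.5]
-0.087 [-0.0869 -0.0015  0.035 ] [-2.4 -1.3 17.2]
-0.083 [-0.083  -0.0015  0.0351] [-4.3  0.2 18.3]
-0.079 [-0.079  -0.0015  0.0351] [-3.4 -0.9 18.3]
-0.075 [-0.0749 -0.0015  0.0351] [-2.8 -0.3 17.5]
-0.071 [-0.0708 -0.0015  0.0351] [-3.9 -0.4 17.3]
-0.067 [-0.0668 -0.0015  0.0351] [-3.2 -0.8 17.7]
-0.063 [-0.0628 -0.0015  0.0351] [-2.2 -0.5 16.4]
-0.059 [-0.0588 -0.0015  0.0351] [-2.9 -0.4 17.9]
-0.055 [-0.0548 -0.0015  0.0351] [-1.9 -0.5 16.9]
-0.051 [-0.0508 -0.0015  0.0352] [-1.9  0.4 16.9]
-0.047 [-0.0467 -0.0015  0.0352] [-3.4 -0.2 17.2]
-0.044 [-0.0438 -0.0015  0.0351] [-2.8  0.2 16.6]
-0.0425 [-0.0426 -0.0015  0.0351] [-5.2  0.4 18.1]
-0.041 [-0.0411 -0.0015  0.0352] [-4.3 -0.4 18.2]
-0.0395 [-0.0396 -0.0015  0.0352] [-4.9 -0.5 18.2]
-0.038 [-0.0383 -0.0015  0.0351] [-4.5  0.1 20.6]
-0.0365 [-0.0376 -0.0015  0.0351] [-10.    0.3  23. ]
-0.035 [-0.0363 -0.0015  0.0351] [-10.1   0.3  24. ]
-0.0335 [-0.0348 -0.0015  0.0351] [-10.3   0.2  24.5]
-0.032 [-0.0333 -0.0016  0.0351] [-9.8 -0.5 24.9]
-0.0305 [-0.0319 -0.0016  0.0351] [-10.5  -0.2  25. ]
-0.029 [-0.0318 -0.0016  0.0351] [-16.4   0.7  31.7]
18.8333
```

View pics/w5.png

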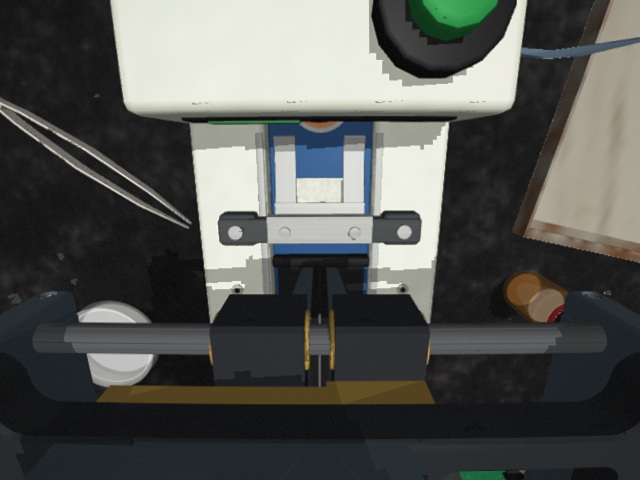

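The force profile makes sense. The holder met the stop at about TCP x = -0.0376 after 110 mm of travel. The fingertips then slid along the pad to the ridge (row 260) and went solid at -0.0318. I'll push a bit more to confirm the stop, then unload carefully.

```bash
python3 - <<'E'
from rig import arm
from h import *
y=-.0015
f0=np.array([-.4,.2,.7])
def go(x,z):
    arm.move_l(W(x,y,z),R(),feed=.03); f=arm.current_force()-f0
    print(x,z,S(arm.current_ee_pos()).round(4),f.round(1)); return f
go(-.028,.0352)
go(-.027,.0355)
go(-.0275,.0365);go(-.0285,.0375); go(-.0295,.0385)
f=go(-.0305,.0395)
go(-.0322,.0405); go(-.033,.042);go(-.033,.050)
arm.move_l(W(-.036,y,.075),R(),feed=.1)
print(arm.current_t())
cv2.imwrite("pics/w6.png",arm.snapshot("wrist")[:,:,::-1])
c=arm.get_calibration("wrist"); np.save("cw6.npy",np.r_[c["cam_to_world"].ravel(),c["intrinsics"].ravel(),c["k1"]])
E
```

```text
-0.028 0.0352 [-0.0317 -0.0016  0.0352] [-18.4   0.4  23.9]
-0.027 0.0355 [-0.0316 -0.0016  0.0352] [-21.2   1.2  22.6]
-0.0275 0.0365 [-0.0317 -0.0016  0.0358] [-16.5   1.8  10.5]
-0.0285 0.0375 [-0.0318 -0.0016  0.0368] [-12.4   2.1   6.6]
-0.0295 0.0385 [-0.0318 -0.0016  0.0379] [-7.8  0.3  3.2]
-0.0305 0.0395 [-0.0318 -0.0016  0.039 ] [-6.1  0.8 -0.8]
-0.0322 0.0405 [-0.0319 -0.0015  0.0406] [-0.   0.2 -1. ]
-0.033 0.042 [-0.0327 -0.0015  0.0422] [ 0.7 -0.1 -0.1]
-0.033 0.05 [-0.0328 -0.0015  0.0503] [ 0.6 -0.5 -1.1]
21.7
```

View pics/w6.png

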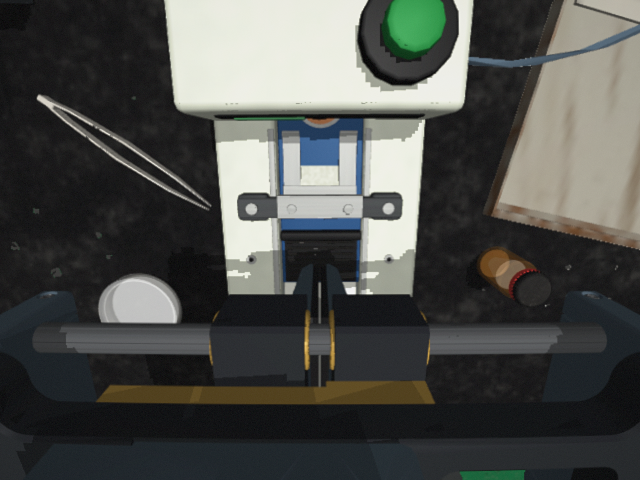

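```bash
python3 - <<'E'
from rig import arm
from h import *
a=np.load("cw6.npy"); c=dict(cam_to_world=a[:16].reshape(4,4),intrinsics=a[16:25].reshape(3,3),k1=a[25])
for n,uv,z in [("ridge rear",(322,237),.044),("ridge front",(322,231),.044),("bar front",(322,219),.038),("head front top",(322,107),.092)]: print(n,S(back(uv,z,c)).round(4))
arm.move_l(W(-.02,-.034,.16),R(),feed=.2)
c=arm.get_calibration("wrist"); np.save("cw7.npy",np.r_[c["cam_to_world"].ravel(),c["intrinsics"].ravel(),c["k1"]])
cv2.imwrite("pics/w7.png",arm.snapshot("wrist")[:,:,::-1]); print(arm.current_t())
E
```

```text
ridge rear [-0.0123 -0.0036  0.044 ]
ridge front [-0.0085 -0.0036  0.044 ]
bar front [-0.0024 -0.0037  0.038 ]
head front top [ 0.0575 -0.0031  0.092 ]
22.4083
```

View pics/w7.png

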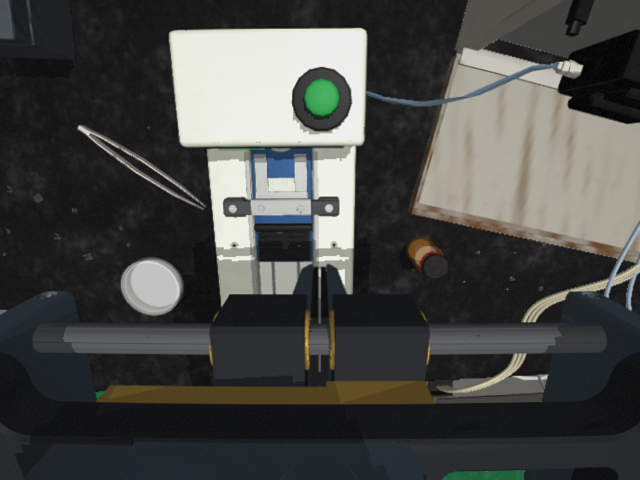

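The wrist view shows the key at (322,97), the holder under the leaf with its front end in the tunnel, and the dish, forceps and bottle untouched. The key stands about 7 mm proud of its collar. I'll combine the views for its position.

```bash
python3 - <<'E'
from rig import arm
from h import *
ct=arm.get_calibration("top"); cs=arm.get_calibration("scene")
a=np.load("cw7.npy"); cw=dict(cam_to_world=a[:16].reshape(4,4),intrinsics=a[16:25].reshape(3,3),k1=a[25])
uv=np.array([265+431/3.5-.36,160+93/3.5-.36]); us=np.array([270+337/4.4-.39,200+47/4.4-.39])
r=least_squares(lambda w:np.r_[proj([w],ct)[0]-uv,proj([w],cs)[0]-us,proj([w],cw)[0]-[322,97]],[.67,.05,.1]); k=S(r.x); print(k,r.fun.round(1))
x,y=k[0],k[1]
arm.move_l(W(x,y,.16),R(),feed=.2)
arm.move_l(W(x,y,.123),R(),feed=.1)
arm.sleep(.1); f0=arm.current_force(); print("f0",f0)
for z in np.arange(.120,.100,-.001):
    arm.move_l(W(x,y,z),R(),feed=.04)
    f=arm.current_force()-f0; print(z.round(4),S(arm.current_ee_pos())[2].round(4),f.round(1))
    if f[2]>12: break
print(arm.current_t())
cv2.imwrite("pics/s8.png",cv2.resize(arm.snapshot("scene")[180:315,270:450,::-1],None,fx=4.4,fy=4.4,interpolation=cv2.INTER_CUBIC))
E
```

```text
[ 0.0846843  -0.03580169  0.1128489 ] [ 0.3 -0.5  1.2  0.2 -0.4 -0.1]
f0 [-0.28619307 -0.37471279  0.6511255 ]
0.12 0.1201 [ 0.7 -0.5 -0.2]
0.119 0.119 [ 0.1  0.9 -0.1]
0.118 0.1179 [ 0.2  0.3 -1.3]
0.117 0.1169 [ 0.3 -0.4 -0.3]
0.116 0.1159 [-0.2  0.2 -1.6]
0.115 0.1149 [-0.5  0.1 -0.6]
0.114 0.1139 [ 0.1  0.1 -0.4]
0.113 0.1131 [ 0.7  0.6 -0.1]
0.112 0.112 [-0.3  1.   1.1]
0.111 0.111 [0.6 0.2 1.4]
0.11 0.11 [1.9 0.7 1.6]
0.109 0.109 [1.2 0.4 2.6]
0.108 0.1082 [ 0.1 -0.2  6.7]
0.107 0.108 [-3.3  0.7 15.6]
27.2
```

View pics/s8.png

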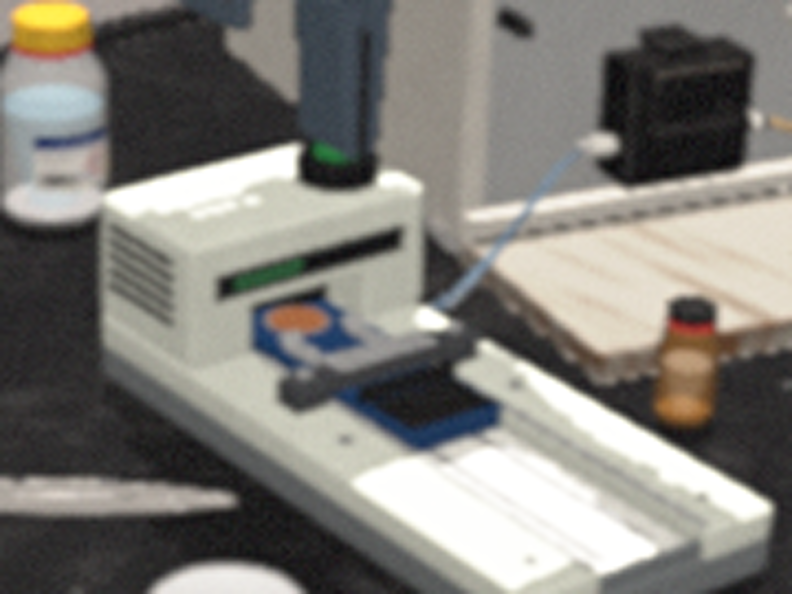

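The key met contact at z of about 0.113 and hit a hard stop at 0.108, so it travelled its full 5 mm at 15.6 N. I'll release it, retreat and check.

```bash
python3 - <<'E'
from rig import arm
from h import *
p=S(arm.current_ee_pos())
arm.move_l(W(p[0],p[1],.13),R(),feed=.06)
arm.move_l(W(p[0],p[1],.20),R(),feed=.2)
arm.move_l(W(-.10,-.12,.25),R(),feed=.25)
print(arm.current_t(),arm.current_force())
t=arm.snapshot("top")[:,:,::-1]; cv2.imwrite("pics/t9.png",cv2.resize(t[160:330,265:445],None,fx=3.5,fy=3.5,interpolation=cv2.INTER_CUBIC))
s=arm.snapshot("scene")[:,:,::-1]; cv2.imwrite("pics/s9.png",cv2.resize(s[200:335,270:450],None,fx=4.4,fy=4.4,interpolation=cv2.INTER_CUBIC))
c=arm.get_calibration("wrist"); np.save("cw9.npy",np.r_[c["cam_to_world"].ravel(),c["intrinsics"].ravel(),c["k1"]])
cv2.imwrite("pics/w9.png",arm.snapshot("wrist")[:,:,::-1])
E
```

```text
29.2667 [0.0505919  0.39266647 0.31469297]
```

View pics/t9.png

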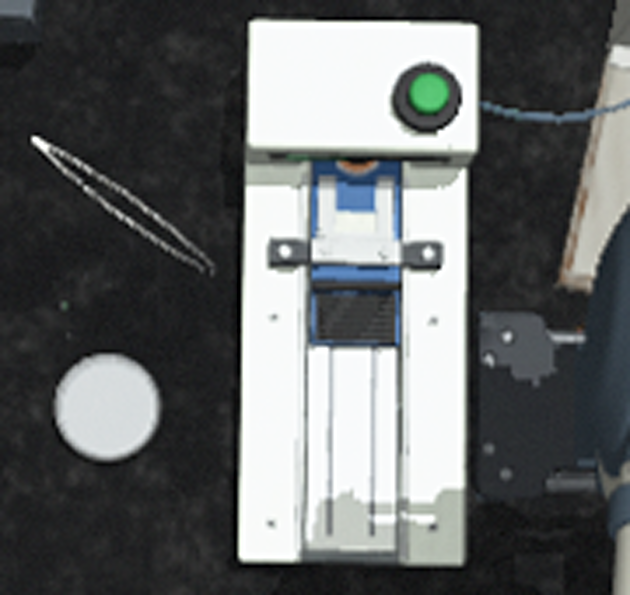

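View pics/s9.png

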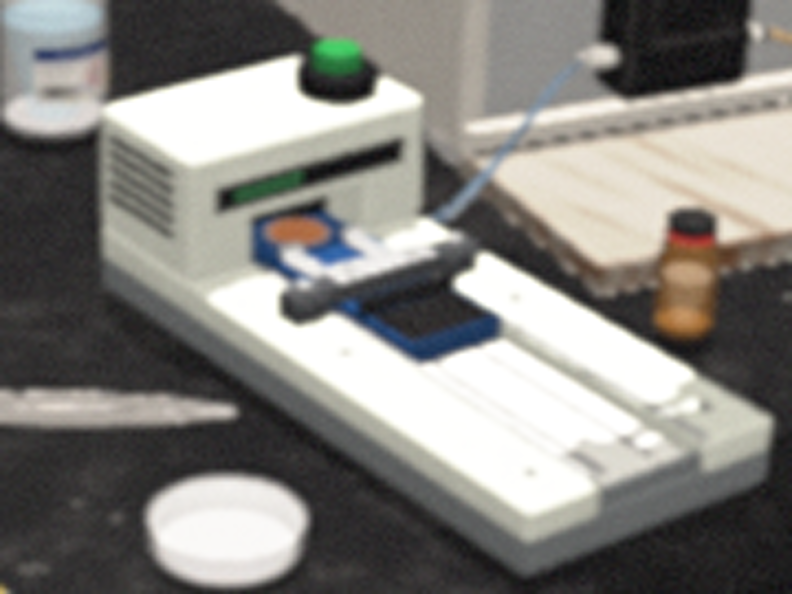

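View pics/w9.png

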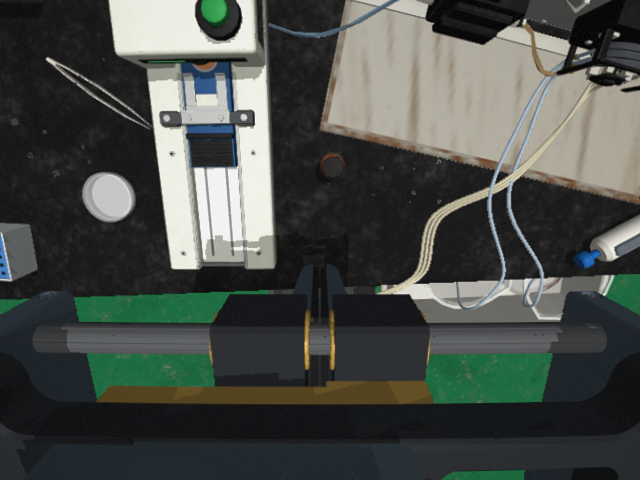

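The key is up again at the same pixel as before (431,93), and the dish, forceps and bottle haven't moved. Last check is the holder's near end, which should be at stage x = -45 mm.

```bash
python3 - <<'E'
from rig import arm
from h import *
ct=arm.get_calibration("top")
for n,u,v,z in (("near end",355,346,.038),("ridge rear",355,289,.044),("pad front/ridge base",355,291,.038)): print(n,S(back((265+u/3.5-.36,160+v/3.5-.36),z,ct)).round(4))
a=np.load("cw9.npy"); c=dict(cam_to_world=a[:16].reshape(4,4),intrinsics=a[16:25].reshape(3,3),k1=a[25])
for n,uv,z in (("near w",(213,166),.038),("bar w",(207,126),.038),("stage near w",(222,269),.034)): print(n,S(back(uv,z,c)).round(4))
E
```

```text
near end [-0.0455 -0.0013  0.038 ]
ridge rear [-0.014  -0.0004  0.044 ]
pad front/ridge base [-0.0144 -0.0008  0.038 ]
near w [-0.0433 -0.0035  0.038 ]
bar w [-0.0014 -0.0004  0.038 ]
stage near w [-0.1652 -0.0028  0.034 ]
```

Both views put the near end at about -45 mm (-45.5 and -43.3), so the holder is home. I'm handing the job in.

```bash
python3 - <<'E'
from rig import arm
print(arm.current_t()); arm.sign_off()
E
```

```text
29.4167
the job is handed in; nothing more can be done
```

The holder is loaded against its stop, the start key has been pressed and released, and I handed the job in at 29.4 s.

- **Loading:** I pressed the thumb pad with closed fingertips until the table was down about 6 mm. I then slid the holder about 110 mm under the bar and leaf spring until it stopped hard, with 21 N of forward push. After that I unloaded the fingers, only pressing and pushing throughout. The highest vertical fingertip reading was about 32 N.
- **Key:** It touched at z ≈ 0.113 m and stopped solid at 0.108 m, which is its full 5 mm, at 15.6 N. In the last pictures it is up again.
- **Last checks:** The holder's near end measured stage x = -45.5 mm in the top view and -43.3 mm in the wrist view, against -45 mm expected. The dish, forceps and bottle look unmoved, and the arm is clear of everything.
- **Disagreements:** The ridge read 2 to 6 mm further forward than nominal in the pictures, and at the end of the push the fingertips met it about 2 mm further forward. I put that down to picture and calibration error, because the hard stop and the near-end position both agree with home.

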